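# Show where the corner piece goes

## Robot

A 6-joint arm with a two-finger parallel gripper is mounted at the origin on the work surface. World frame = base frame: x ahead of the robot, y to its left, z up, the work surface at z = 0. Lengths are in m, angles in rad, forces in N, time in s.
With the tool pointing down it reaches from about 0.325 to 0.925 m from the base axis. Payload 3.1 kg.
Tool frame: the origin (TCP) lies between the finger pads, 19 mm behind the fingertips; this is the grasp point; z points along the fingers, y is the line along which they close (so a half turn about z gives the same grasp; the last joint's range is limited). The gripper opens to 85 mm and grips with 20 to 120 N. Pads are 22 mm wide; open, the fingers measure 114 mm over their backs; the gripper's body (76 mm by 85 mm) begins 54 mm behind the grasp point. The pads swing forward as they close: fully open they stand 13 mm farther back than shut.
Start: joints at [1.187, 0.217, 1.613, -0, 1.311, -0.112], TCP at [0.168, 0.602, 0.25] pointing down, gripper open.
Joint ranges: [-2.75, 2.75], [-0.78, 2.1], [0.31, 2.55], [-1.13, 4.27], [0.13, 2.63], [-2.58, 2.58]. Speed limits (rad/s): [2.79, 2.79, 3.14, 3.14, 3.14, 3.14].

## Interface

Orientations are given as a unit quaternion [w, x, y, z].
In Python, from rig import ctrl gives the robot as it stands. The module is installed in compiled form; this text tells all that it offers.
- The arm moves only by the tool step_arm, never from a script. Its argument "increments" is a list of rows, each an object with "twist": the turn, a rotation vector about the world's x, y, z each as a share of 0.1 rad, from -1 to 1, a list of three; "slide": the shift along the world's x, y, z each as a share of 0.04 m, from -1 to 1, a list of three; "claw": the finger opening in mm, from 0 to 85.4. In form: [{"twist": [wx, wy, wz], "slide": [dx, dy, dz], "claw": claw}, ...]. A call has 1 to 10 rows; each row shifts and turns the commanded pose from where the row before left it; what a row does not reach is not made up. A row lasts 1/12 s, in which the tool goes at most 41.7 mm and 7.16 degrees, less where a joint would pass 70% of its speed; a pose out of reach is approached as far as the arm can. A call with a number of a shift or a turn outside -1 to 1 is refused whole. A call with a gripper value outside its range is refused whole. The fingers move at their own pace and stop on an object; "newtons" is the grip in N (left out, the last holds). Time passes only in rows, so rows that do not move let the fingers close. It gives the time, the measured TCP pose, the force, the opening and the grip force at its end, in the units of the state.
- ctrl.state(): the state, without advancing time (a new reading comes with each control period).
- ctrl.read_camera(name): name is "scene" or "top" or "wrist"; returns (picture, depth): 420x560x3 uint8, red, green, blue; 420x560 float32, m along the optical axis (not along the pixel's ray), 0 where there is no reading.
- ctrl.camera_params(name): a dict with "fx", "fy", "cx", "cy" (pixels), "camera_from_world" (4x4, takes a point from world to camera coordinates); the wrist camera has in their place "tool_from_camera" (4x4, takes a point from camera to tool coordinates, whose origin is the TCP and whose axes are the flange's). Camera axes: x right, y down, z forward; pixel columns grow to the right and rows downward; lengths in m; the calibration is good to about 2 mm. A picture is of the moment at which its call begins: read the wrist's pose just before it. camera_params takes no time and is no camera call.
- ctrl.hand_in(): hands the job in; it is judged then, once.
The state is a dict: "t": time; "joint_pos": joint angles; "joint_vel": joint speeds; "effort": joint torques, N m; "tcp_pos": TCP position; "orientation": TCP orientation; "ft_force": force on the tool from outside, world axes, zero at the start; "moment": the same for the moment, N m; "width": finger opening in m; "grip_force": force on a finger pad.
Only numpy, scipy, OpenCV 4.12 (cv2) and the standard library are available. Lean on these libraries where they do the work, as an engineer would, in place of code of your own. Each camera call takes 0.05 s, during which the arm holds its last target. There are 200 camera calls.

## Task

Give your puzzle partner a hint. Gently push the chest's open drawer fully shut with your fingertips so that the empty corner of the jigsaw comes into view; then point down at the loose corner piece (the one with two straight sides), hovering with the fingertips a few centimetres straight above its middle for two seconds, and after that point at the empty corner of the jigsaw in the same way for two seconds. Touch neither the jigsaw nor any loose piece, do not point at the other two loose pieces, leave everything else as it is, and finish with the hand raised at least 20 cm above the desk.

Things in the scene. Friction and masses are not known exactly. Their poses are not given: they have to be found in the camera images.
- chest: small fixed cherry chest on four 40 mm feet with one drawer; 180 deep (x) x 240 wide (y), its top at 115 mm above the desk. Origin: on the desk under its centre; its -x axis points out of the front, to which the drawer slides open. Front face plane at x = -90 mm
- drawer (a joint): how far the drawer is open, m: 0 fully shut (front flush with the chest, against its stop), 0.13 the most. It slides along the chest's x axis on brass runners with about 1.5 N of friction and stays where it is left; no spring, no catch
- drawer_front (a point): centre of the drawer's flat outer front face, 67 mm above the desk; moves with the drawer. The front is 205 mm wide and reaches from 47 to 99 mm above the desk, with a 61 mm wide finger notch in the middle of its upper edge down to 87 mm; no handle. The face looks along the chest's -x. The drawer's underside is some 47 mm above the desk, 33 mm over the jigsaw
- board: fixed jigsaw board, 150 x 150 mm, 14 mm high, lying in front of the chest, partly under the open drawer: a 3 x 3 jigsaw of 44 mm pieces, flush with the rim, with one corner empty (the corner at +x +y: by the chest, on the robot's left). Origin: centre of its underside
- gap (a point): middle of the empty corner of the jigsaw (a pocket 44 x 44 mm, 8 mm deep), at the level of the board's top, 14 mm above the desk; 44 mm along x and 44 mm along y from the board's centre. With the drawer shut it is about 68 mm in front of the drawer's front, at the start it lies under the drawer
- corner_piece: loose plain wooden jigsaw piece, 42 x 42 mm, 8 mm thick, with round 14 mm wide knobs on two neighbouring sides (-x and -y) and two straight sides. Origin: centre of the underside of its square, lying on the desk
- edge_piece: loose jigsaw piece like it but with knobs on three sides (-x, -y, +y), one straight side. Origin: centre of the underside
- middle_piece: loose jigsaw piece like it but with knobs on all four sides. Origin: centre of the underside
- magnifier: bystander: silver-plated magnifier lying flat, 90 mm ring, 110 mm handle to its -x, 15 mm high. Origin: under the lens centre
- dish: bystander: blue ceramic dish holding a few edge pieces, 112 mm across, 32 mm high. Origin: centre of its underside
- corner_block: bystander: L-shaped beech corner block, 70 x 70 mm, 30 mm high. Origin: under the middle of the L's square
- lantern: bystander: tin lantern, 90 mm across, 163 mm high to its bail. Origin: centre of its underside
There are look-alikes about, which are no part of the job. Leave any black or grey look-alike of the middle_piece alone.

How it is judged:
On the way, in this order (a step that is already met when the one before it is completed fails the run):
1. the drawer is fully shut (within 6 mm) (value of joint drawer below 0.006 m), for 0.2 s.
2. the tool point hovers over the corner piece (TCP within 20 mm of its middle seen from above and 32 to 85 mm above the desk) for 1.5 s (horizontal distance between the grasp point and corner_piece below 0.02 m and height (world z) of the grasp point between 0.032 and 0.085 m), for 1.5 s.
3. the tool point hovers over the empty corner (TCP within 20 mm of its middle seen from above and 38 to 91 mm above the desk) for 1.5 s (horizontal distance between the grasp point and gap below 0.02 m and height (world z) of the grasp point between 0.038 and 0.091 m), for 1.5 s.
At the end, for the whole second after the job is handed in: The drawer is shut within 6 mm, the TCP is more than 190 mm above the desk, and the three loose pieces and four bystanders are at rest within 8 mm of where they started (value of joint drawer below 0.006 m and height (world z) of the grasp point above 0.19 m and distance of each of corner_piece, edge_piece, middle_piece, magnifier, dish, corner_block, lantern from where it was at the start of the episode below 0.008 m and linear speed of each of corner_piece, edge_piece, middle_piece, magnifier, dish, corner_block, lantern below 0.02 m/s); the robot touches nothing.
It fails at once if the robot touches a loose jigsaw piece or the jigsaw (contact force between any of the fingers, the arm and corner_piece above 0.3 N or contact force between any of the fingers, the arm and edge_piece above 0.3 N or contact force between any of the fingers, the arm and middle_piece above 0.3 N or contact force between any of the fingers, the arm and board above 0.3 N).
It fails at once if the robot points at a wrong piece (TCP within 20 mm of its middle seen from above and less than 85 mm above the desk) ((horizontal distance between the grasp point and edge_piece below 0.02 m and height (world z) of the grasp point below 0.085 m) or (horizontal distance between the grasp point and middle_piece below 0.02 m and height (world z) of the grasp point below 0.085 m)).
It fails at once if a loose piece or a bystander is moved more than 8 mm or lifted (distance of any of corner_piece, edge_piece, middle_piece, magnifier, dish, corner_block, lantern from where it was at the start of the episode above 0.008 m).
It fails at once if the drawer is slammed (faster than 0.5 m/s) (velocity of joint drawer below -0.5 m/s).
It also fails if it takes over 62 s, if anything falls off the work surface, if the arm or the gripper's body presses on something with over 40 N, if the wrist force passes 120 N, or if a joint passes its speed limit or range.

## Working session

There is one attempt and no reset: what is moved stays moved. The work goes in short steps, Python scripts to look and compute and a tool call to move; the robot and the scene stay as the last step left them, time stands still between calls to the robot, and variables do not carry over. Pictures are saved under pics/ and viewed, at most 10 in all, crops included, and the job is handed in when it is done.

Besides the shell and the picture viewer there is one more tool, called after ">>>" by a JSON object that holds its "api" and its "payload". step_arm: Moves the arm, as the interface text tells. Its arguments: {"type":"object","properties":{"increments":{"type":"array","items":{"type":"object","properties":{"twist":{"type":"array","items":{"type":"number","minimum":-1,"maximum":1}},"slide":{"type":"array","items":{"type":"number","minimum":-1,"maximum":1}},"claw":{"type":"number"}}}},"newtons":{"type":"number"}},"required":["increments"]}

```bash
mkdir -p pics
cat > h.py <<'E'
from rig import ctrl
import numpy as np, cv2
def grab(n):
    im,d=ctrl.read_camera(n); p=ctrl.camera_params(n); return im,d,p
def world(d,p):
    v,u=np.mgrid[0:d.shape[0],0:d.shape[1]]
    c=np.stack([(u-p['cx'])/p['fx']*d,(v-p['cy'])/p['fy']*d,d,np.ones_like(d)],-1)
    w=c@np.linalg.inv(np.array(p['camera_from_world'])).T
    w=w[...,:3]; w[d==0]=np.nan; return w
E
python3 - <<'E'
from h import *
for n in('top','scene'):
    im,d,p=grab(n); np.savez(n,im=im,d=d,w=world(d,p))
    cv2.imwrite(f'pics/{n}.png',im[...,::-1])
print(ctrl.state())
E
```

```text
{'t': 0.1, 'joint_pos': array([ 1.18678822e+00,  2.17719140e-01,  1.61481965e+00, -6.81005897e-06,
        1.31129211e+00, -1.12176421e-01]), 'joint_vel': array([-0.00050199, -0.00157929, -0.00346371,  0.00145641, -0.00133455,
        0.00111969]), 'effort': array([-1.28591753e-03, -3.98073864e+01, -3.04971099e+01, -1.76793314e-04,
        4.22029785e-03,  2.31309670e-06]), 'tcp_pos': array([0.16750779, 0.60139492, 0.24874972]), 'orientation': array([-2.71616640e-04,  1.35496811e-01,  9.90777150e-01, -1.08566474e-03]), 'ft_force': array([-0.71535877,  1.03678063, -0.32953714]), 'moment': array([ 0.0382494 , -0.04149793,  0.06183703]), 'grip_force': 0.0, 'width': 0.08544981251649647}
```

View pics/top.png

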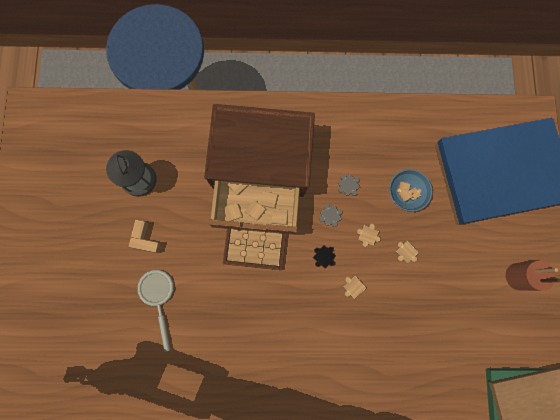

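View pics/scene.png

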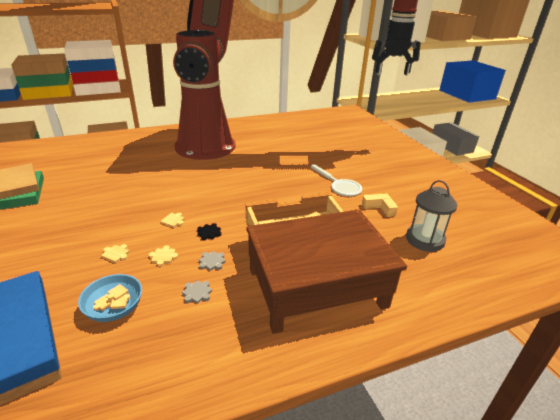

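The top view shows the chest at about (260,145), its open drawer (front edge near v≈228), the board at (254,248), and wooden pieces at (354,287), (369,236) and (407,252). I'll zoom in on the pieces and fit the geometry.

Run:
```python
from h import *
z=np.load('top.npz'); im,w=z['im'],z['w']
c=cv2.resize(im[215:305,335:425],None,fx=6,fy=6,interpolation=cv2.INTER_CUBIC)
cv2.imwrite('pics/pieces.png',c[...,::-1])
c=cv2.resize(im[175:275,200:310],None,fx=6,fy=6,interpolation=cv2.INTER_CUBIC)
cv2.imwrite('pics/board.png',c[...,::-1])
for u,v in [(354,287),(369,236),(407,252)]:
    s=(slice(v-14,v+15),slice(u-14,u+15)); ww=w[s]; m=(ww[...,2]>0.004)&(ww[...,2]<.02)
    print((u,v),m.sum(),np.round(ww[m].mean(0),4), np.round(np.nanmedian(ww[...,2]),4))
def rect(m,name):
    n,l,st,_=cv2.connectedComponentsWithStats(m.astype(np.uint8)); k=1+np.argmax(st[1:,4]); p=w[l==k]
    r=cv2.minAreaRect(p[:,:2].astype(np.float32)*1000); print(name,len(p),r,np.median(p[:,2])); print(cv2.boxPoints(r).round(1).tolist())
Z=np.nan_to_num(w[...,2]); R=np.zeros(Z.shape,bool); R[90:280,195:325]=1
rect(R&(Z>.108)&(Z<.122),'chesttop')
rect(R&(Z>.09)&(Z<.105),'drawertop')
rect(R&(Z>.008)&(Z<.02),'board')
```

```text
(354, 287) 333 [ 0.4221 -0.1722  0.008 ] 0.0019
(369, 236) 353 [ 0.5524 -0.2133  0.0077] 0.0021
(407, 252) 341 [ 0.5095 -0.3103  0.0077] 0.0021
chesttop 7856 ((754.3426513671875, 63.459808349609375), (248.1527099609375, 189.237060546875), 85.56797790527344) 0.11490867050230147
[[650.4000244140625, -52.900001525878906], [839.0999755859375, -67.5999984741211], [858.2999877929688, 179.89999389648438], [669.5999755859375, 194.5]]
drawertop 314 ((614.5341796875, 140.1425018310547), (72.14276885986328, 107.63760375976562), 83.82087707519531) 0.09760854324172091
[[557.0999755859375, 110.0999984741211], [664.2000122070312, 98.5], [671.9000244140625, 170.1999969482422], [564.9000244140625, 181.8000030517578]]
board 2032 ((515.9411010742188, 77.69918823242188), (150.20974731445312, 91.39122772216797), 84.69361877441406) 0.014002248905971681
[[463.5, 7.099999904632568], [554.5, -1.2999999523162842], [568.4000244140625, 148.3000030517578], [477.3999938964844, 156.6999969482422]]
```

View pics/pieces.png

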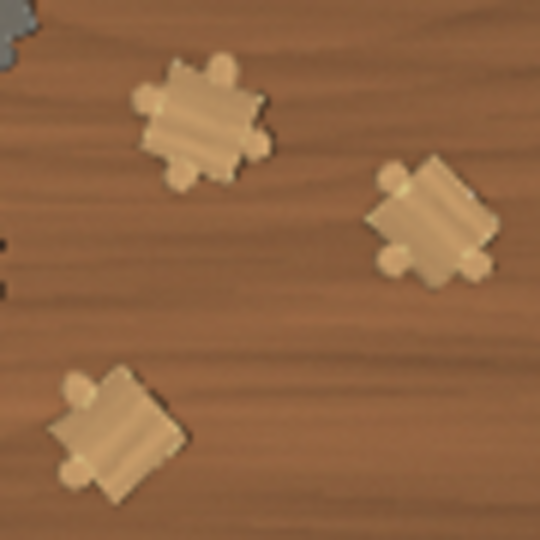

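View pics/board.png

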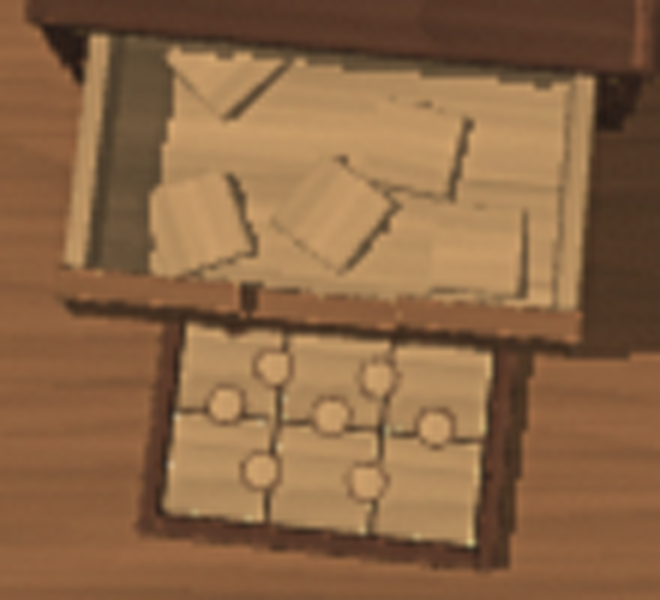

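The corner piece (knobs on two sides) is the lower-left one, with its square centred at pixel ≈(354.7,287.5). The edge piece is at (407,252) and the middle piece at (369,236). The second crop shows the drawer front hiding the board's back row.

Run:
```python
from h import *
z=np.load('top.npz'); im,w=z['im'],z['w']
s=w[212:240,200:310].reshape(-1,3); s=s[np.isfinite(s[:,0])]
a=np.radians(-4.45); X=np.array([np.cos(a),np.sin(a)]); Y=np.array([-X[1],X[0]])
q=np.c_[(s[:,:2]-[.7543,.0635])@X,(s[:,:2]-[.7543,.0635])@Y,s[:,2]]
f=q[(q[:,2]>.05)&(q[:,2]<.103)&(q[:,0]<-.15)]
g=f[(f[:,2]>.085)]
print(len(g),np.percentile(g[:,0],[0,2,10,50]),g[:,1].min(),g[:,1].max())
n=f[f[:,2]<.085]; print(len(n),n[:,0].min() if len(n) else 0)
# corner piece square: erode away knobs
W=w[275:300,340:370]; m=((W[...,2]>.004)&(W[...,2]<.02)).astype(np.uint8)
B=cv2.resize(m*255,None,fx=8,fy=8,interpolation=cv2.INTER_CUBIC); B=(B>127).astype(np.uint8)
B=cv2.morphologyEx(B,cv2.MORPH_OPEN,cv2.getStructuringElement(cv2.MORPH_ELLIPSE,(75,75)))
r=cv2.minAreaRect(cv2.findNonZero(B)); u,v=(np.array(r[0])+.5)/8-.5; print(r,u+340,v+275,w[round(v)+275,round(u)+340])
```

```text
555 [-0.19889035 -0.19845366 -0.19789419 -0.19190236] -0.10268267462233546 0.10295352454866044
1005 -0.1990087800807623
((106.5177001953125, 91.73616027832031), (101.8378677368164, 144.42750549316406), 40.710845947265625) 352.87721252441406 286.02952003479004 [ 0.42384063 -0.17077549  0.00937974]
```

>>> {"api": "step_arm", "payload": {"increments": [{"slide": [0.8,-1,0],"twist": [0,0,0.97],"claw": 0},{"slide": [0.6,-0.8,0],"twist": [0,0,0.97],"claw": 0},{"slide": [0.6,-0.8,0],"claw": 0},{"slide": [0.6,-0.8,0],"claw": 0},{"slide": [0.6,-0.8,0],"claw": 0},{"slide": [0.6,-0.8,0],"claw": 0},{"slide": [0.6,-0.8,0],"claw": 0},{"slide": [0.6,-0.8,0],"claw": 0},{"slide": [0.6,-0.8,0],"claw": 0},{"slide": [0.6,-0.8,0],"claw": 0}]}}

```text
invalid input at $.increments[2]: expected keys twist, slide, claw
```

>>> {"api": "step_arm", "payload": {"increments": [{"slide": [0.6,-0.9,0],"twist": [0,0,0.97],"claw": 0},{"slide": [0.6,-0.9,0],"twist": [0,0,0.97],"claw": 0},{"slide": [0.6,-0.9,0],"twist": [0,0,0],"claw": 0},{"slide": [0.6,-0.9,0],"twist": [0,0,0],"claw": 0},{"slide": [0.6,-0.9,0],"twist": [0,0,0],"claw": 0},{"slide": [0.6,-0.9,0],"twist": [0,0,0],"claw": 0},{"slide": [0.6,-0.9,0],"twist": [0,0,0],"claw": 0},{"slide": [0.6,-0.9,0],"twist": [0,0,0],"claw": 0},{"slide": [0.6,-0.9,0],"twist": [0,0,0],"claw": 0},{"slide": [0.6,-0.9,0],"twist": [0,0,0],"claw": 0}]}}

```text
t: 0.93
tcp_pos: [0.3992, 0.2534, 0.2497]
orientation: [-0.0, 0.039, 0.999, -0.0]
ft_force: [0.7, 0.1, 0.6]
width: -0.0001
grip_force: 0.0
```

>>> {"api": "step_arm", "payload": {"increments": [{"slide": [0.5,-0.8,0],"twist": [0,0,0],"claw": 0},{"slide": [0.5,-0.8,0],"twist": [0,0,0],"claw": 0},{"slide": [0.5,-0.8,0],"twist": [0,0,0],"claw": 0},{"slide": [0.5,-0.8,0],"twist": [0,0,0],"claw": 0},{"slide": [0.5,-0.8,0],"twist": [0,0,0],"claw": 0},{"slide": [0,0,-0.4],"twist": [0,0,0],"claw": 0},{"slide": [0,0,-0.4],"twist": [0,0,0],"claw": 0},{"slide": [0,0,-0.4],"twist": [0,0,0],"claw": 0},{"slide": [0,0,0],"twist": [0,0,0],"claw": 0},{"slide": [0,0,0],"twist": [0,0,0],"claw": 0}]}}

```text
t: 1.77
tcp_pos: [0.4977, 0.0952, 0.2006]
orientation: [-0.002, 0.039, 0.999, -0.0]
ft_force: [-0.6, 0.3, 0.8]
width: -0.0001
grip_force: 0.0
```

>>> {"api": "step_arm", "payload": {"increments": [{"slide": [0,-0.05,-0.5],"twist": [0,0,0],"claw": 0},{"slide": [0,-0.05,-0.5],"twist": [0,0,0],"claw": 0},{"slide": [0,-0.05,-0.5],"twist": [0,0,0],"claw": 0},{"slide": [0,-0.05,-0.5],"twist": [0,0,0],"claw": 0},{"slide": [0,-0.05,-0.5],"twist": [0,0,0],"claw": 0},{"slide": [0,-0.05,-0.4],"twist": [0,0,0],"claw": 0},{"slide": [0,0,0],"twist": [0,0,0],"claw": 0},{"slide": [0,0,0],"twist": [0,0,0],"claw": 0},{"slide": [0,0,0],"twist": [0,0,0],"claw": 0}]}}

```text
t: 2.52
tcp_pos: [0.5003, 0.0837, 0.0877]
orientation: [0.001, 0.039, 0.999, 0.0]
ft_force: [0.1, 0.7, 0.0]
width: -0.0001
grip_force: 0.0
```

>>> {"api": "step_arm", "payload": {"increments": [{"slide": [0.2,-0.016,0],"twist": [0,0,0],"claw": 0},{"slide": [0.2,-0.016,0],"twist": [0,0,0],"claw": 0},{"slide": [0.2,-0.016,0],"twist": [0,0,0],"claw": 0},{"slide": [0.2,-0.016,0],"twist": [0,0,0],"claw": 0},{"slide": [0.2,-0.016,0],"twist": [0,0,0],"claw": 0},{"slide": [0.2,-0.016,0],"twist": [0,0,0],"claw": 0},{"slide": [0.2,-0.016,0],"twist": [0,0,0],"claw": 0},{"slide": [0.2,-0.016,0],"twist": [0,0,0],"claw": 0},{"slide": [0.2,-0.016,0],"twist": [0,0,0],"claw": 0},{"slide": [0.2,-0.016,0],"twist": [0,0,0],"claw": 0}]}}

```text
t: 3.35
tcp_pos: [0.5793, 0.0769, 0.0857]
orientation: [-0.001, 0.039, 0.999, -0.0]
ft_force: [-1.6, 0.5, 1.7]
width: 0.0
grip_force: 1.0
```

>>> {"api": "step_arm", "payload": {"increments": [{"slide": [0.2,-0.016,0],"twist": [0,0,0],"claw": 0},{"slide": [0.2,-0.016,0],"twist": [0,0,0],"claw": 0},{"slide": [0.2,-0.016,0],"twist": [0,0,0],"claw": 0},{"slide": [0.2,-0.016,0],"twist": [0,0,0],"claw": 0},{"slide": [0.2,-0.016,0],"twist": [0,0,0],"claw": 0},{"slide": [0.2,-0.016,0],"twist": [0,0,0],"claw": 0},{"slide": [0,0,0],"twist": [0,0,0],"claw": 0},{"slide": [0,0,0],"twist": [0,0,0],"claw": 0},{"slide": [0,0,0],"twist": [0,0,0],"claw": 0}]}}

```text
t: 4.1
tcp_pos: [0.6275, 0.0731, 0.0863]
orientation: [0.001, 0.039, 0.999, 0.0]
ft_force: [-0.6, 0.2, 0.4]
width: 0.0002
grip_force: 0.0
```

Pushing well. Expected stop is near x≈0.654; I'll creep in.

>>> {"api": "step_arm", "payload": {"increments": [{"slide": [0.12,-0.01,0],"twist": [0,0,0],"claw": 0},{"slide": [0.12,-0.01,0],"twist": [0,0,0],"claw": 0},{"slide": [0.12,-0.01,0],"twist": [0,0,0],"claw": 0},{"slide": [0.12,-0.01,0],"twist": [0,0,0],"claw": 0},{"slide": [0.06,-0.005,0],"twist": [0,0,0],"claw": 0},{"slide": [0.06,-0.005,0],"twist": [0,0,0],"claw": 0}]}}

```text
t: 4.6
tcp_pos: [0.6473, 0.0714, 0.085]
orientation: [-0.005, 0.039, 0.999, -0.0]
ft_force: [-14.3, 1.0, 6.1]
width: 0.0002
grip_force: 0.0
```

>>> {"api": "step_arm", "payload": {"increments": [{"slide": [0.03,-0.002,0],"twist": [0,0,0],"claw": 0},{"slide": [0,0,0],"twist": [0,0,0],"claw": 0},{"slide": [0,0,0],"twist": [0,0,0],"claw": 0}]}}

```text
t: 4.85
tcp_pos: [0.6472, 0.0714, 0.0843]
orientation: [-0.006, 0.039, 0.999, -0.0]
ft_force: [-12.6, 0.4, 4.6]
width: -0.0001
grip_force: 0.0
```

The drawer is on its stop: force has built up and there is no further travel. Back off, rise and head toward the corner piece.

>>> {"api": "step_arm", "payload": {"increments": [{"slide": [-0.3,0.024,0],"twist": [0,0,0],"claw": 0},{"slide": [-0.5,0.04,0],"twist": [0,0,0],"claw": 0},{"slide": [-0.6,0.05,0.2],"twist": [0,0,0],"claw": 0},{"slide": [-0.6,0,0.6],"twist": [0,0,0],"claw": 0},{"slide": [-0.5,0,0.7],"twist": [0,0,0],"claw": 0},{"slide": [-0.2,-0.4,0.7],"twist": [0,0,0],"claw": 0},{"slide": [-0.2,-0.8,0.7],"twist": [0,0,0],"claw": 0},{"slide": [-0.4,-0.9,0.5],"twist": [0,0,0],"claw": 0},{"slide": [-0.6,-0.8,0],"twist": [0,0,0],"claw": 0},{"slide": [-0.6,-0.8,0],"twist": [0,0,0],"claw": 0}]}}

```text
t: 5.68
tcp_pos: [0.4751, -0.0712, 0.2231]
orientation: [0.004, 0.038, 0.999, -0.001]
ft_force: [0.7, -0.6, -0.6]
width: -0.0
grip_force: 0.0
```

Run:
```python
from h import *
im,d,p=grab('top'); w=world(d,p); np.savez('top2',im=im,d=d,w=w)
cv2.imwrite('pics/top2.png',cv2.resize(im[150:310,190:420],None,fx=3.4,fy=3.4,interpolation=cv2.INTER_CUBIC)[...,::-1])
Z=np.nan_to_num(w[...,2]); R=np.zeros(Z.shape,bool); R[170:280,205:305]=1
m=R&(Z>.0105)&(Z<.02)
n,l,st,_=cv2.connectedComponentsWithStats(m.astype(np.uint8)); k=1+np.argmax(st[1:,4]); P=w[l==k]
r=cv2.minAreaRect(P[:,:2].astype(np.float32)*1000); print(r); print(cv2.boxPoints(r).round(1).tolist())
G=w[(Z>.002)&(Z<.0095)&(cv2.morphologyEx((l==k).astype(np.uint8),cv2.MORPH_CLOSE,np.ones((25,25)))>0)]
G=G[G[:,0]>.55]; print('gap',len(G),np.median(G,0),cv2.minAreaRect(G[:,:2].astype(np.float32)*1000))
print(ctrl.state()['tcp_pos'])
```

```text
((545.4550170898438, 74.6932601928711), (150.16690063476562, 150.11578369140625), 84.17559814453125)
[[463.20001220703125, 7.599999904632568], [612.5, -7.599999904632568], [627.7000122070312, 141.8000030517578], [478.3999938964844, 157.0]]
gap 337 [0.59451739 0.1101886  0.00594908] ((586.5767211914062, 70.85835266113281), (135.95880126953125, 63.4572868347168), 87.19474792480469)
[ 0.46998021 -0.07572613  0.22105276]
```

View pics/top2.png

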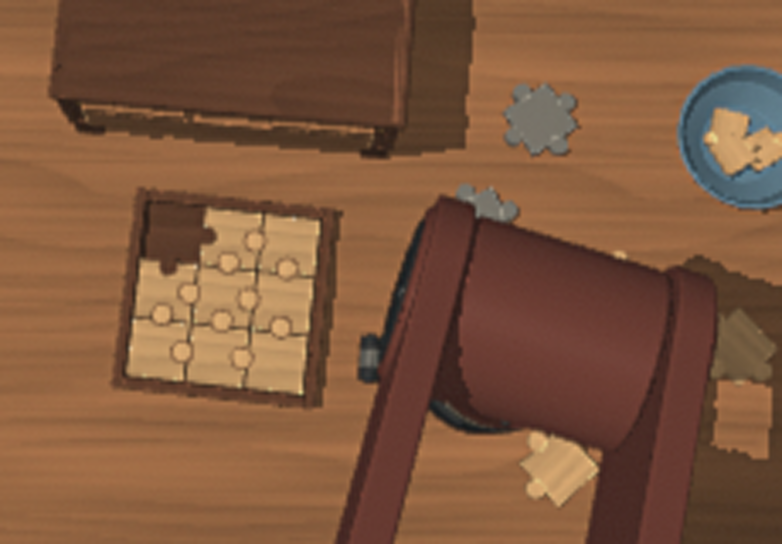

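The empty corner is visible at (≈173,235) in the crop, and the board fit puts the gap at (0.594, 0.114). I'll verify the drawer from depth and refine the corner piece's middle.

Run:
```python
from h import *
w=np.load('top2.npz')['w']; s=w[165:205,195:320].reshape(-1,3)
a=np.radians(-4.45); X=np.array([np.cos(a),np.sin(a)]); Y=np.array([-X[1],X[0]])
q=np.c_[(s[:,:2]-[.7543,.0635])@X,(s[:,:2]-[.7543,.0635])@Y,s[:,2]]
for lo,hi in((.05,.07),(.07,.085),(.085,.103),(.11,.12)):
    f=q[(q[:,2]>lo)&(q[:,2]<hi)&(abs(q[:,1])<.095)]; print(lo,len(f),np.percentile(f[:,0],[2,10,50]) if len(f) else '')
im=np.load('top.npz')['im']; wt=np.load('top.npz')['w']
for x,y in((354.7,287.5),): 
    p=ctrl.camera_params('top'); print(wt[287:289,354:356].reshape(-1,3).mean(0))
```

```text
0.05 144 [-0.09686669 -0.09633358 -0.09575456]
0.07 111 [-0.09655752 -0.09632854 -0.09575314]
0.085 234 [-0.09654727 -0.09616037 -0.09473654]
0.11 1498 [-0.09307811 -0.09002715 -0.07214363]
[ 0.4201531  -0.17475139  0.0078577 ]
```

Run:
```python
from h import *
w=np.load('top2.npz')['w']; s=w[165:210,190:325].reshape(-1,3)
a=np.radians(-4.45); X=np.array([np.cos(a),np.sin(a)]); Y=np.array([-X[1],X[0]])
q=np.c_[(s[:,:2]-[.7543,.0635])@X,(s[:,:2]-[.7543,.0635])@Y,s[:,2]]
for n,lo,hi in(('side-',-.12,-.107),('side+',.107,.12),('drw-',-.098,-.05),('drw+',.05,.098),('mid',-.025,.025)):
  for z0,z1 in((.01,.04),(.05,.08)):
    f=q[(q[:,2]>z0)&(q[:,2]<z1)&(q[:,1]>lo)&(q[:,1]<hi)&(q[:,0]<-.08)]; print(n,z0,len(f),np.percentile(f[:,0],[5,50,90]).round(4) if len(f) else '')
```

```text
side- 0.01 7 [-0.0921 -0.0916 -0.0912]
side- 0.05 13 [-0.0942 -0.0937 -0.0852]
side+ 0.01 7 [-0.0921 -0.0916 -0.0909]
side+ 0.05 18 [-0.0937 -0.0925 -0.0849]
drw- 0.01 0 
drw- 0.05 54 [-0.0965 -0.0958 -0.0953]
drw+ 0.01 26 [-0.1428 -0.1376 -0.1335]
drw+ 0.05 53 [-0.0963 -0.0956 -0.095 ]
mid 0.01 36 [-0.1394 -0.1365 -0.1346]
mid 0.05 59 [-0.0964 -0.0957 -0.0952]
```

The drawer face is at chest x≈-0.096, 2–4 mm proud of the side panels. That is probably shut, but a knuckle may have met the chest top's edge. I'll push once more with the hand higher, beside the notch, to be sure.

>>> {"api": "step_arm", "payload": {"increments": [{"slide": [0.5,0.5,0],"twist": [0,0,0],"claw": 0},{"slide": [0.6,0.6,0],"twist": [0,0,0],"claw": 0},{"slide": [0.6,0.6,-0.2],"twist": [0,0,0],"claw": 0},{"slide": [0.6,0.6,-0.5],"twist": [0,0,0],"claw": 0},{"slide": [0.5,0.3,-0.6],"twist": [0,0,0],"claw": 0},{"slide": [0,0,-0.6],"twist": [0,0,0],"claw": 0},{"slide": [0,0,-0.6],"twist": [0,0,0],"claw": 0},{"slide": [0,0,-0.4],"twist": [0,0,0],"claw": 0},{"slide": [0,0,0],"twist": [0,0,0],"claw": 0},{"slide": [0,0,0],"twist": [0,0,0],"claw": 0}]}}

```text
t: 6.57
tcp_pos: [0.585, 0.035, 0.1028]
orientation: [-0.001, 0.039, 0.999, -0.0]
ft_force: [0.4, -0.7, -0.0]
width: 0.0002
grip_force: 0.0
```

>>> {"api": "step_arm", "payload": {"increments": [{"slide": [0.2,-0.1,0],"twist": [0,0,0],"claw": 0},{"slide": [0.2,-0.1,0],"twist": [0,0,0],"claw": 0},{"slide": [0.2,-0.05,0],"twist": [0,0,0],"claw": 0},{"slide": [0.2,-0.016,0],"twist": [0,0,0],"claw": 0},{"slide": [0.2,-0.016,0],"twist": [0,0,0],"claw": 0},{"slide": [0.15,-0.012,0],"twist": [0,0,0],"claw": 0},{"slide": [0.1,-0.008,0],"twist": [0,0,0],"claw": 0},{"slide": [0.1,-0.008,0],"twist": [0,0,0],"claw": 0},{"slide": [0.05,-0.004,0],"twist": [0,0,0],"claw": 0},{"slide": [0.05,-0.004,0],"twist": [0,0,0],"claw": 0}]}}

```text
t: 7.4
tcp_pos: [0.6432, 0.0222, 0.1036]
orientation: [-0.0, 0.039, 0.999, 0.0]
ft_force: [0.6, -0.3, 0.0]
width: -0.0001
grip_force: 0.0
```

>>> {"api": "step_arm", "payload": {"increments": [{"slide": [0.04,-0.003,0],"twist": [0,0,0],"claw": 0},{"slide": [0.04,-0.003,0],"twist": [0,0,0],"claw": 0},{"slide": [0,0,0],"twist": [0,0,0],"claw": 0}]}}

```text
t: 7.65
tcp_pos: [0.646, 0.022, 0.1036]
orientation: [-0.001, 0.039, 0.999, 0.0]
ft_force: [-1.3, 0.7, -0.0]
width: 0.0
grip_force: 0.7
```

>>> {"api": "step_arm", "payload": {"increments": [{"slide": [0.04,-0.003,0],"twist": [0,0,0],"claw": 0},{"slide": [0.04,-0.003,0],"twist": [0,0,0],"claw": 0},{"slide": [0.04,-0.003,0],"twist": [0,0,0],"claw": 0},{"slide": [0,0,0],"twist": [0,0,0],"claw": 0}]}}

```text
t: 7.98
tcp_pos: [0.646, 0.022, 0.1036]
orientation: [-0.007, 0.039, 0.999, 0.0]
ft_force: [-15.5, 0.5, 11.3]
width: -0.0001
grip_force: 7.6
```

>>> {"api": "step_arm", "payload": {"increments": [{"slide": [0.04,-0.003,0],"twist": [0,0,0],"claw": 0},{"slide": [0.04,-0.003,0],"twist": [0,0,0],"claw": 0},{"slide": [0,0,0],"twist": [0,0,0],"claw": 0}]}}

```text
t: 8.23
tcp_pos: [0.646, 0.022, 0.1036]
orientation: [-0.011, 0.038, 0.999, 0.0]
ft_force: [-23.8, 1.0, 17.8]
width: 0.0001
grip_force: 11.9
```

The drawer travelled about 2.6 mm further and is now flush against its stop. Retreat and go to the corner piece at about (0.4205, -0.174).

>>> {"api": "step_arm", "payload": {"increments": [{"slide": [-0.4,0.03,0],"twist": [0,0,0],"claw": 0},{"slide": [-0.6,0.05,0],"twist": [0,0,0],"claw": 0},{"slide": [-0.6,0,0.6],"twist": [0,0,0],"claw": 0},{"slide": [-0.5,-0.3,0.7],"twist": [0,0,0],"claw": 0},{"slide": [-0.5,-0.6,0.6],"twist": [0,0,0],"claw": 0},{"slide": [-0.7,-0.7,0.3],"twist": [0,0,0],"claw": 0},{"slide": [-0.7,-0.8,0],"twist": [0,0,0],"claw": 0},{"slide": [-0.7,-0.8,0],"twist": [0,0,0],"claw": 0},{"slide": [-0.6,-0.8,0],"twist": [0,0,0],"claw": 0},{"slide": [0,0,0],"twist": [0,0,0],"claw": 0}]}}

```text
t: 9.07
tcp_pos: [0.4404, -0.1386, 0.192]
orientation: [-0.0, 0.042, 0.999, -0.002]
ft_force: [1.1, 0.3, -1.1]
width: 0.0
grip_force: 0.0
```

>>> {"api": "step_arm", "payload": {"increments": [{"slide": [0,0,0],"twist": [0,0,0],"claw": 0},{"slide": [0,0,0],"twist": [0,0,0],"claw": 0}]}}

```text
t: 9.23
tcp_pos: [0.4441, -0.1344, 0.1922]
orientation: [0.001, 0.039, 0.999, -0.0]
ft_force: [0.7, 0.4, -0.4]
width: 0.0
grip_force: 0.0
```

>>> {"api": "step_arm", "payload": {"increments": [{"slide": [-0.3,-0.5,0],"twist": [0,0,0],"claw": 0},{"slide": [-0.29,-0.49,-0.2],"twist": [0,0,0],"claw": 0},{"slide": [0,0,-0.5],"twist": [0,0,0],"claw": 0},{"slide": [0,0,-0.6],"twist": [0,0,0],"claw": 0},{"slide": [0,0,-0.6],"twist": [0,0,0],"claw": 0},{"slide": [0,0,-0.6],"twist": [0,0,0],"claw": 0},{"slide": [0,0,-0.5],"twist": [0,0,0],"claw": 0},{"slide": [0,0,-0.3],"twist": [0,0,0],"claw": 0},{"slide": [0,0,0],"twist": [0,0,0],"claw": 0},{"slide": [0,0,0],"twist": [0,0,0],"claw": 0}]}}

```text
t: 10.07
tcp_pos: [0.4205, -0.1726, 0.0592]
orientation: [-0.001, 0.038, 0.999, 0.001]
ft_force: [-0.0, -0.6, 0.0]
width: 0.0001
grip_force: 0.0
```

>>> {"api": "step_arm", "payload": {"increments": [{"slide": [0,0,0],"twist": [0,0,0],"claw": 0},{"slide": [0,0,0],"twist": [0,0,0],"claw": 0},{"slide": [0,0,0],"twist": [0,0,0],"claw": 0},{"slide": [0,0,0],"twist": [0,0,0],"claw": 0},{"slide": [0,0,0],"twist": [0,0,0],"claw": 0},{"slide": [0,0,0],"twist": [0,0,0],"claw": 0},{"slide": [0,0,0],"twist": [0,0,0],"claw": 0},{"slide": [0,0,0],"twist": [0,0,0],"claw": 0},{"slide": [0,0,0],"twist": [0,0,0],"claw": 0},{"slide": [0,0,0],"twist": [0,0,0],"claw": 0}]}}

```text
t: 10.9
tcp_pos: [0.42, -0.1738, 0.0598]
orientation: [-0.0, 0.039, 0.999, 0.0]
ft_force: [-0.4, 0.6, -0.6]
width: 0.0002
grip_force: 0.0
```

>>> {"api": "step_arm", "payload": {"increments": [{"slide": [0,0,0],"twist": [0,0,0],"claw": 0},{"slide": [0,0,0],"twist": [0,0,0],"claw": 0},{"slide": [0,0,0],"twist": [0,0,0],"claw": 0},{"slide": [0,0,0],"twist": [0,0,0],"claw": 0},{"slide": [0,0,0],"twist": [0,0,0],"claw": 0},{"slide": [0,0,0],"twist": [0,0,0],"claw": 0},{"slide": [0,0,0],"twist": [0,0,0],"claw": 0},{"slide": [0,0,0],"twist": [0,0,0],"claw": 0},{"slide": [0,0,0],"twist": [0,0,0],"claw": 0},{"slide": [0,0,0],"twist": [0,0,0],"claw": 0}]}}

```text
t: 11.73
tcp_pos: [0.42, -0.1738, 0.0598]
orientation: [-0.0, 0.039, 0.999, 0.0]
ft_force: [-0.0, -1.1, 0.4]
width: 0.0
grip_force: 0.0
```

>>> {"api": "step_arm", "payload": {"increments": [{"slide": [0,0,0],"twist": [0,0,0],"claw": 0},{"slide": [0,0,0],"twist": [0,0,0],"claw": 0},{"slide": [0,0,0],"twist": [0,0,0],"claw": 0},{"slide": [0,0,0],"twist": [0,0,0],"claw": 0},{"slide": [0,0,0],"twist": [0,0,0],"claw": 0}]}}

```text
t: 12.15
tcp_pos: [0.42, -0.1738, 0.0598]
orientation: [0.0, 0.039, 0.999, 0.0]
ft_force: [1.0, 1.1, -0.1]
width: 0.0001
grip_force: 0.0
```

Two-second hover done over the corner piece. On to the gap at (0.594, 0.114).

>>> {"api": "step_arm", "payload": {"increments": [{"slide": [0,0,0.5],"twist": [0,0,0],"claw": 0},{"slide": [0,0,0.7],"twist": [0,0,0],"claw": 0},{"slide": [0,0,0.8],"twist": [0,0,0],"claw": 0},{"slide": [0.3,0.5,0.8],"twist": [0,0,0],"claw": 0},{"slide": [0.5,0.8,0.5],"twist": [0,0,0],"claw": 0},{"slide": [0.5,0.8,0],"twist": [0,0,0],"claw": 0},{"slide": [0.5,0.8,0],"twist": [0,0,0],"claw": 0},{"slide": [0.5,0.8,0],"twist": [0,0,0],"claw": 0},{"slide": [0.5,0.8,0],"twist": [0,0,0],"claw": 0},{"slide": [0.5,0.8,0],"twist": [0,0,0],"claw": 0}]}}

```text
t: 12.98
tcp_pos: [0.5522, 0.0392, 0.1915]
orientation: [0.0, 0.039, 0.999, -0.0]
ft_force: [0.3, -0.9, -0.6]
width: 0.0001
grip_force: 0.0
```

>>> {"api": "step_arm", "payload": {"increments": [{"slide": [0.4,0.7,0],"twist": [0,0,0],"claw": 0},{"slide": [0.4,0.7,0],"twist": [0,0,0],"claw": 0},{"slide": [0,0,0],"twist": [0,0,0],"claw": 0},{"slide": [0,0,0],"twist": [0,0,0],"claw": 0},{"slide": [0,0,0],"twist": [0,0,0],"claw": 0}]}}

```text
t: 13.4
tcp_pos: [0.583, 0.0932, 0.1908]
orientation: [-0.001, 0.039, 0.999, -0.0]
ft_force: [-0.5, -0.8, -0.0]
width: 0.0
grip_force: 0.0
```

>>> {"api": "step_arm", "payload": {"increments": [{"slide": [0.27,0.52,0],"twist": [0,0,0],"claw": 0},{"slide": [0,0,-0.4],"twist": [0,0,0],"claw": 0},{"slide": [0,0,-0.6],"twist": [0,0,0],"claw": 0},{"slide": [0,0,-0.6],"twist": [0,0,0],"claw": 0},{"slide": [0,0,-0.6],"twist": [0,0,0],"claw": 0},{"slide": [0,0,-0.5],"twist": [0,0,0],"claw": 0},{"slide": [0,0,-0.3],"twist": [0,0,0],"claw": 0},{"slide": [0,0,0],"twist": [0,0,0],"claw": 0},{"slide": [0,0,0],"twist": [0,0,0],"claw": 0},{"slide": [0,0,0],"twist": [0,0,0],"claw": 0}]}}

```text
t: 14.23
tcp_pos: [0.5954, 0.1137, 0.0729]
orientation: [0.001, 0.039, 0.999, 0.0]
ft_force: [0.5, 0.1, 0.3]
width: 0.0003
grip_force: 0.0
```

>>> {"api": "step_arm", "payload": {"increments": [{"slide": [0,0,0],"twist": [0,0,0],"claw": 0},{"slide": [0,0,0],"twist": [0,0,0],"claw": 0},{"slide": [0,0,0],"twist": [0,0,0],"claw": 0},{"slide": [0,0,0],"twist": [0,0,0],"claw": 0},{"slide": [0,0,0],"twist": [0,0,0],"claw": 0},{"slide": [0,0,0],"twist": [0,0,0],"claw": 0},{"slide": [0,0,0],"twist": [0,0,0],"claw": 0},{"slide": [0,0,0],"twist": [0,0,0],"claw": 0},{"slide": [0,0,0],"twist": [0,0,0],"claw": 0},{"slide": [0,0,0],"twist": [0,0,0],"claw": 0}]}}

```text
t: 15.07
tcp_pos: [0.5943, 0.1142, 0.0713]
orientation: [-0.0, 0.039, 0.999, -0.0]
ft_force: [0.2, 1.2, -0.2]
width: 0.0
grip_force: 0.0
```

>>> {"api": "step_arm", "payload": {"increments": [{"slide": [0,0,0],"twist": [0,0,0],"claw": 0},{"slide": [0,0,0],"twist": [0,0,0],"claw": 0},{"slide": [0,0,0],"twist": [0,0,0],"claw": 0},{"slide": [0,0,0],"twist": [0,0,0],"claw": 0},{"slide": [0,0,0],"twist": [0,0,0],"claw": 0},{"slide": [0,0,0],"twist": [0,0,0],"claw": 0},{"slide": [0,0,0],"twist": [0,0,0],"claw": 0},{"slide": [0,0,0],"twist": [0,0,0],"claw": 0},{"slide": [0,0,0],"twist": [0,0,0],"claw": 0},{"slide": [0,0,0],"twist": [0,0,0],"claw": 0}]}}

```text
t: 15.9
tcp_pos: [0.5944, 0.1142, 0.0714]
orientation: [0.0, 0.039, 0.999, -0.0]
ft_force: [1.4, 0.5, 0.3]
width: -0.0
grip_force: 0.0
```

>>> {"api": "step_arm", "payload": {"increments": [{"slide": [0,0,0],"twist": [0,0,0],"claw": 0},{"slide": [0,0,0],"twist": [0,0,0],"claw": 0},{"slide": [0,0,0],"twist": [0,0,0],"claw": 0},{"slide": [0,0,0],"twist": [0,0,0],"claw": 0},{"slide": [0,0,0],"twist": [0,0,0],"claw": 0}]}}

```text
t: 16.32
tcp_pos: [0.5944, 0.1142, 0.0714]
orientation: [0.0, 0.039, 0.999, 0.0]
ft_force: [0.2, -0.5, -0.0]
width: 0.0002
grip_force: 0.0
```

>>> {"api": "step_arm", "payload": {"increments": [{"slide": [0,0,0.4],"twist": [0,0,0],"claw": 0},{"slide": [0,0,0.7],"twist": [0,0,0],"claw": 0},{"slide": [-0.2,0,0.8],"twist": [0,0,0],"claw": 0},{"slide": [-0.4,0,0.8],"twist": [0,0,0],"claw": 0},{"slide": [-0.5,0,0.8],"twist": [0,0,0],"claw": 0},{"slide": [-0.5,0,0.8],"twist": [0,0,0],"claw": 0},{"slide": [-0.4,0,0.5],"twist": [0,0,0],"claw": 0},{"slide": [0,0,0],"twist": [0,0,0],"claw": 0},{"slide": [0,0,0],"twist": [0,0,0],"claw": 0},{"slide": [0,0,0],"twist": [0,0,0],"claw": 0}]}}

```text
t: 17.15
tcp_pos: [0.5142, 0.1141, 0.2626]
orientation: [-0.0, 0.039, 0.999, -0.0]
ft_force: [-0.6, 0.1, -0.9]
width: -0.0001
grip_force: 0.0
```

Run:
```python
from h import *
im,d,p=grab('top'); w=world(d,p); s=w[165:210,190:325].reshape(-1,3)
a=np.radians(-4.45); X=np.array([np.cos(a),np.sin(a)]); Y=np.array([-X[1],X[0]])
q=np.c_[(s[:,:2]-[.7543,.0635])@X,(s[:,:2]-[.7543,.0635])@Y,s[:,2]]
for n,lo,hi in(('side-',-.12,-.107),('side+',.107,.12),('drw-',-.098,-.05),('drw+',.05,.098)):
    f=q[(q[:,2]>.05)&(q[:,2]<.08)&(q[:,1]>lo)&(q[:,1]<hi)&(abs(q[:,0]+.09)<.012)]; print(n,len(f),np.percentile(f[:,0],[5,50,90]).round(4) if len(f) else '')
```

```text
side- 14 [-0.0944 -0.0934 -0.0849]
side+ 3 [-0.0886 -0.0839 -0.0832]
drw- 54 [-0.0943 -0.0937 -0.0931]
drw+ 0
```

The drawer is flush with the side panels (both at about -0.0935).

```bash
python3 -c "
from rig import ctrl
print(ctrl.hand_in())"
```

```text
the job is handed in; nothing more can be done
None
```

I shut the drawer (flush with the chest), hovered over the corner piece and then the empty corner for at least two seconds each, raised the hand to 26 cm, and handed the job in; the hand-in returned no verdict.

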